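# Set the spice grinder and pulse it by holding its bayonet lid half-turned

## Robot

A 6-joint arm with a two-finger parallel gripper is mounted at the origin on a cart in front of the work surface, level with it; the furniture and walls round the work are solid. World frame = base frame: x ahead of the robot, y to its left, z up, the work surface at z = 0. Lengths are in m, angles in degrees, forces in N, time in s.
With the tool pointing down it reaches from about 0.375 to 0.9 m from the base axis. Payload 3.1 kg.
Tool frame: the origin (TCP) lies at the very end of the fingers, on their centre line; the grasp point (between the pads) lies 19 mm behind it; z points along the fingers, y is the line along which they close (so a half turn about z gives the same grasp; the last joint's range is limited). The gripper opens to 87 mm and grips with 3 to 60 N. Pads are 19 mm wide; open, the fingers measure 117 mm over their backs; the gripper's body (75 mm by 190 mm) begins 51 mm behind the grasp point.
Start: joints at [63.799, 30.224, 82.088, -0, 67.689, -10.227], TCP at [0.172, 0.601, 0.223] pointing down, gripper open.
Joint ranges: [-176.69, 176.69], [-43.24, 126.21], [12.49, 139.97], [-82, 262], [0, 151.66], [-163.58, 163.58]. Speed limits (degrees/s): [159.86, 159.86, 180, 180, 180, 180].

## Interface

Orientations are given as a 3x3 rotation matrix whose columns are the frame's x, y, z axes.
In Python, from rig import * gives the robot as it stands.
- The arm moves only by the tool jog_arm, never from a script. Its arguments are lists of equal length, an entry for each row: "delta_pos": the shift along the world's x, y, z in cm, a list of three; "turn": the turn about the world's z in degrees; "grip": the closure, from 0 (fully open) to 1 (shut). In form: {"delta_pos": [[x, y, z], ...], "turn": [turn, ...], "grip": [grip, ...]}. A call has 1 to 12 rows; each row is the pose to reach, as a shift and turn from the pose commanded when the call began; what a row does not reach only later rows make up. A row lasts 1/8 s, in which the tool goes at most 62.5 mm and 10.7 degrees, less where a joint would pass 70% of its speed; a pose out of reach is approached as far as the arm can. A call with a gripper value outside its range is refused whole. The fingers move at their own pace and stop on an object; the grip force is fixed at half the most. Time passes only in rows, so rows that repeat a pose let the fingers close. It gives the time, the measured TCP pose, the force, the opening and the grip force at its end, in the units of the state.
- read_state(): the state, without advancing time (a new reading comes with each control period).
- capture(name): name is "scene" or "top"; returns a dict with "color" (480x640x3 uint8, blue, green, red), "fovy" (degrees; the focal length in pixels is half the picture's height over the tangent of half this angle, whatever the lens; pixels are square), "cx", "cy" (the principal point, pixels), "camera_from_world" (4x4, takes a point from world to camera coordinates). Camera axes: x right, y up, looking along -z (the intrinsics and any distortion apply to the point x, -y, -z); pixel columns grow to the right and rows downward; lengths in m; the calibration is good to about 2 mm. A picture is of the moment at which its call begins. There is no depth.
- hand_in(): hands the job in; it is judged then, once.
The state is a dict: "time_s": time; "joint_positions": joint angles; "qvel": joint speeds; "tau": joint torques, N m; "position": TCP position; "tcp_rot": TCP orientation; "force": force on the tool from outside, world axes, zero at the start; "moment": the same for the moment, N m; "opening": opening from 0.0 (shut) to 1.0 (fully open); "grasp_force": force on a finger pad.
Only numpy, scipy, OpenCV 4.12 (cv2) and the standard library are available. Lean on these libraries where they do the work, as an engineer would, in place of code of your own. Each camera call takes 0.05 s, during which the arm holds its last target. There are 200 camera calls.

## Task

Get the spice grinder ready and pulse it. First, while it is still open, throw the grind lever on its console into the third notch (the one with three dots). Then pick up the white bayonet lid, drop its two lugs through the collar's slots until the lid sits flat, and turn it clockwise against its spring until the grip rib points at the bar marks on the collar: half-way, well short of the click at the two-dot marks where it would lock and run on by itself. Finish while still gripping the lid and holding it at the half-way mark, since the grinder runs only as long as it is held there; nothing is let go at the end, and the cup and the shakers standing by are left where they are.

Things in the scene. Friction and masses are not known exactly. Their poses are not given: they have to be found in the camera images.
- grinder: Spice grinder, fixed: round steel housing 135 mm across at the foot, low console (57 mm high, reaching 118 mm from the axis) at its front, open black bayonet collar on top (99 mm across, top face at 110 mm). Origin on its vertical axis at worktop height; z up, -x points to the console's middle (towards the robot, give or take the yaw).
- socket (a point): Centre of the collar's mouth, on the grinder's axis, level with the collar's flat top (z = 110 mm); axes as grinder. Bore 64 mm. The collar is 8 mm thick; two slots for the lid's lugs open from the bore at the +x and -x sides, 15.5 mm wide, reaching 39.5 mm from the axis.
- half_mark (a point): The white bar on the collar's rim that marks half-way (pulse), 46 mm from the axis, 0.6 rad (34 deg) clockwise seen from above from the -x slot; a second bar lies opposite. The other marks: a small ring at each slot (put on here), two dots 1.2 rad clockwise from each slot (lock). The lid's rib points at the marks.
- grind_lever (a joint): Angle (rad) of the grind lever about the grinder's axis, growing counter-clockwise seen from above (robot's left to right). Spring detents: 0 = first notch (one dot), 0.4 = second, 0.8 = third (three dots), 1.2 = fourth. Starts in the first or second. Let go near a notch it springs into it; passing from one to the next takes about 2 N at the knob.
- lever_knob (a point): Middle of the lever's knob: an upright black cylinder 16 mm in diameter, from 76 to 107 mm above the worktop (this point at 92.5 mm), 92 mm from the grinder's axis, at the angle pi - 0.6 + grind_lever in the grinder's frame. Below it the lever arm (12 mm wide, top at 70 mm) runs in to the housing. Both sides along its arc are free.
- lid_switch (a joint): Angle (rad) of the sprung switch ring under the collar that the lid's lugs push: 0 at rest, grows as the lid turns clockwise seen from above. It reads the lid's turn from the slots less about 0.1 (0.02 to 0.18, play), so about 0.5 at the half-way bar. Pushes back with 0.1 N m at first, 0.15 at half-way; past 0.87 it snaps into the lock at 1.08.
- lid_grip (a point): Grasp centre of the loose lid: on the lid's axis inside its upright grip rib (58 mm long, 20 mm wide, 38 mm high), 47 mm above the lid's foot, 25 mm above the flange, 13 mm below the rib's top. x runs along the rib and through both lugs, z up; the lid is the same after half a turn. When seated this point is 31 mm above the collar's top.
- lid: The white lid (140 g, 60 mm high), standing on its foot; origin at the foot's centre, axes as lid_grip. From the foot up: spigot 60 mm across, 16 mm long, tapered to 52 mm at the foot, two lugs at its foot (10 mm wide, 6 mm high, reaching 36.5 mm from the axis), flange 83 mm across and 6 mm thick, grip rib. Seated, the lugs pass under the collar with 2 mm to spare.
- steel_cup: Bystander: small steel sauce cup, 68 mm across, 59 mm high, loose. Origin under its centre. It and the lid stand to the left and right of the grinder, either way round.
- salt_shaker: Bystander: salt shaker with a steel cap, 44 mm across, 90 mm high, loose, behind the grinder. Origin under its centre.
- flour_shaker: Bystander: steel starch shaker, 69 mm across, 102 mm high, loose, behind the grinder. Origin under its centre.
Not all that is in view belongs to the job. What is shaped like the lid but green or turquoise is not meant.

How it is judged:
By the outcome, as a careful person would: the job done as asked, in the order asked, and still so for the second after the job is handed in, while the arm keeps its last pose, push and grip.
It also fails if it takes over 58 s, if anything falls off the work surface, if the arm or the gripper's body presses on something with over 40 N, if the wrist force passes 120 N, or if a joint passes its speed limit or range.

## Working session

There is one attempt and no reset: what is moved stays moved. The work goes in short steps, Python scripts to look and compute and a tool call to move; the robot and the scene stay as the last step left them, time stands still between calls to the robot, and variables do not carry over. Pictures are saved under pics/ and viewed, at most 10 in all, crops included, and the job is handed in when it is done.

Besides the shell and the picture viewer there is one more tool, called after "Emit:" as name(argument=value, ...) on one line, values as JSON. jog_arm: Moves the arm, as the interface text tells. Its arguments: {"type":"object","properties":{"delta_pos":{"type":"array"},"turn":{"type":"array"},"grip":{"type":"array"}},"required":["delta_pos","turn","grip"]}

```bash
mkdir -p pics; ls; python3 - <<'E'
from rig import *
import cv2,numpy as np,pickle
s=read_state();print(s['time_s'],s['position'],s['tcp_rot'],s['opening'])
for n in("scene","top"):
    c=capture(n);cv2.imwrite(f'pics/{n}0.png',c['color']);pickle.dump(c,open(n+'.pkl','wb'))
    print({k:v for k,v in c.items() if k!='color'})
E
```

```text
pics
0.0 [0.17163976 0.60019908 0.22158749] [[-9.61390889e-01  2.75184848e-01 -9.26541721e-04]
 [ 2.75186173e-01  9.61389016e-01 -1.93114591e-03]
 [ 3.59344940e-04 -2.11155755e-03 -9.99997706e-01]] 1.0024072647965288
{'fovy': 50.22851996147556, 'cx': 319.9211609745639, 'cy': 243.95388861092658, 'camera_from_world': array([[ 0.49876196, -0.86656358,  0.01743759, -0.31239834],
       [ 0.41217762,  0.2548363 ,  0.87473886, -0.33795413],
       [-0.76246057, -0.42909909,  0.48428076, -0.88465908],
       [ 0.        ,  0.        ,  0.        ,  1.        ]])}
{'fovy': 50.93228289351567, 'cx': 317.32469632989176, 'cy': 238.54437520189396, 'camera_from_world': array([[-0.02566939, -0.99949455, -0.01875418,  0.03271742],
       [ 0.98174443, -0.02874148,  0.18802074, -0.62620495],
       [-0.18846473, -0.01358543,  0.98198599, -1.18517519],
       [ 0.        ,  0.        ,  0.        ,  1.        ]])}
```

View pics/scene0.png

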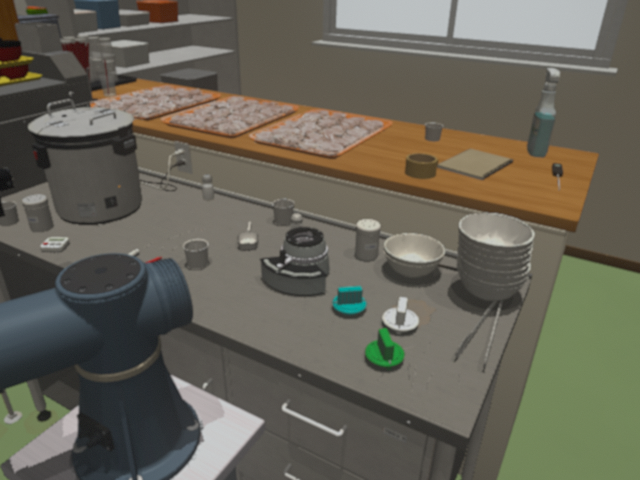

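View pics/top0.png

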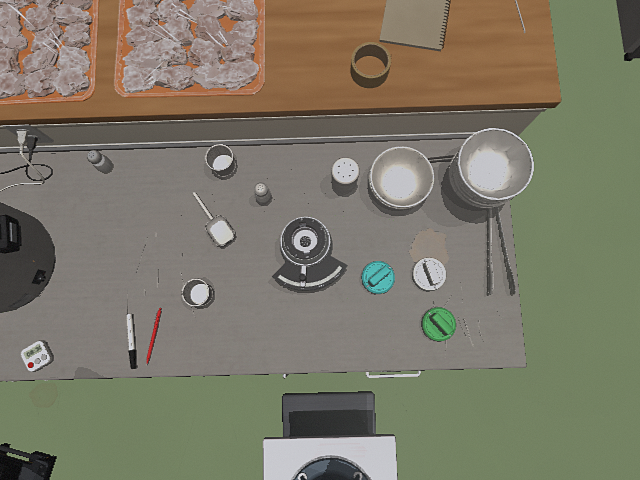

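```bash
cat > h.py <<'E'
import numpy as np,cv2,pickle
def load(n): return pickle.load(open(n+'.pkl','rb'))
def ray(c,u,v):
    f=240/np.tan(np.radians(c['fovy']/2)); T=c['camera_from_world']
    d=T[:3,:3].T@np.array([(u-c['cx'])/f,-(v-c['cy'])/f,-1]); return -T[:3,:3].T@T[:3,3],d
def onz(c,u,v,z):
    o,d=ray(c,u,v); return o+d*(z-o[2])/d[2]
def proj(c,p):
    f=240/np.tan(np.radians(c['fovy']/2)); q=c['camera_from_world']@np.append(p,1)
    return c['cx']-f*q[0]/q[2], c['cy']+f*q[1]/q[2]
E
python3 - <<'E'
from h import *
c=load('top');im=c['color']
a=cv2.resize(im[200:300,260:360],(500,500),interpolation=cv2.INTER_CUBIC)
b=cv2.resize(im[250:300,400:460],(300,250),interpolation=cv2.INTER_CUBIC)
s=load('scene')['color']
d=cv2.resize(s[215:300,255:335],(300,319),interpolation=cv2.INTER_CUBIC)
o=np.zeros((600,800,3),np.uint8);o[:500,:500]=a;o[:250,500:]=b;o[260:579,500:]=d
cv2.imwrite('pics/crop0.png',o)
# white lid
hsv=cv2.cvtColor(im,cv2.COLOR_BGR2HSV)
m=((hsv[...,1]<40)&(hsv[...,2]>170)).astype(np.uint8);m[:250]=0;m[300:]=0;m[:,:405]=0;m[:,455:]=0
cs=max(cv2.findContours(m,0,1)[0],key=cv2.contourArea);h=cv2.convexHull(cs)
e=cv2.fitEllipse(h);print(e, onz(c,*e[0],.022))
print(onz(c,305,240,.11),onz(c,303,277,.107))
E
```

```text
((429.3338623046875, 273.472412109375), (31.63605499267578, 32.903411865234375), 129.6798553466797) [ 0.5369274  -0.26193609  0.022     ]
[0.61456146 0.04409249 0.11      ] [0.52711159 0.05075175 0.107     ]
```

View pics/crop0.png

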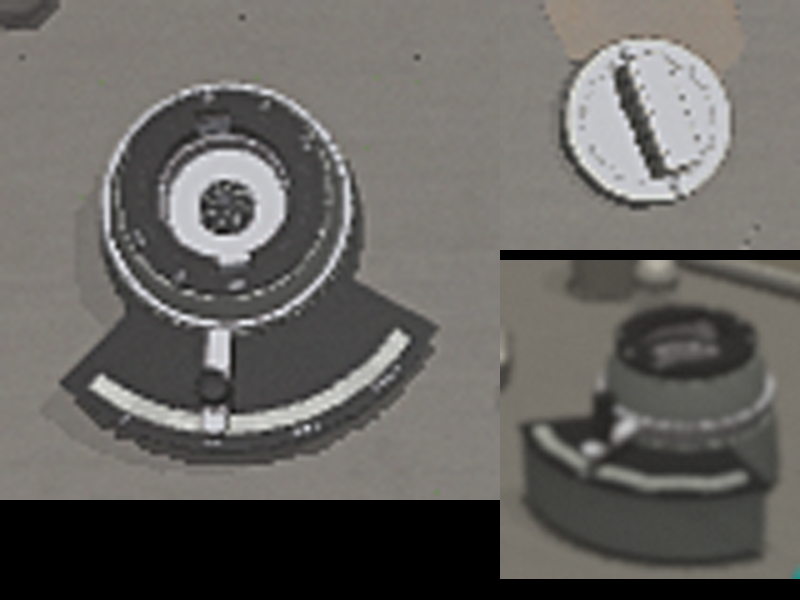

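```bash
python3 - <<'E'
from h import *
c=load('top');im=c['color']
P=lambda u,v,z:onz(c,260+(u+.5)/5-.5,200+(v+.5)/5-.5,z)
pr=[((237,284),(209,98)),((181,275),(267,104)),((138,240),(308,140))]
cs=[]
for k,(a,b) in enumerate(pr):
    A,B=P(*a,.11),P(*b,.11);cs.append((A+B)/2);d=A-B
    print(cs[-1],np.linalg.norm(d)/2,np.degrees(np.arctan2(d[1],d[0]))+k*34.38)
C=np.mean(cs,0);K=P(213,385,.107);d=K-C
print('C',C,'knob',K,np.hypot(*d[:2]),np.degrees(np.arctan2(d[1],d[0]))+11.46)
# two-view lid flange: scene
s=load('scene');print('proj C in scene',proj(s,C),'lid top',proj(s,[.537,-.262,.06]),'knob',proj(s,K))
# rib dark side in top => direction
h=cv2.cvtColor(im,cv2.COLOR_BGR2GRAY)
m=np.zeros_like(h);cv2.circle(m,(429,273),14,1,-1)
yy,xx=np.where((m>0)&(h<110));p=np.c_[xx,yy].astype(np.float32)
vx,vy,x0,y0=cv2.fitLine(p,cv2.DIST_HUBER,0,.01,.01).ravel()
A=onz(c,x0-10*vx,y0-10*vy,.04);B=onz(c,x0+10*vx,y0+10*vy,.04)
print('rib',len(p),np.degrees(np.arctan2(*(B-A)[1::-1])),(A+B)/2)
t=read=None
# scene crop of lid
print(np.array2string(im[258:290,413:446].mean(2).astype(int),max_line_width=220,threshold=5000))
E
```

```text
[0.62024662 0.04591849 0.11      ] 0.04545430419153888 -172.78770182530212
[0.62088456 0.04525691 0.11      ] 0.045907042041069934 186.79803822654125
[0.62047821 0.04573861 0.11      ] 0.04682998344877299 188.12042080301674
C [0.62053646 0.045638   0.11      ] knob [0.52810373 0.05260705 0.107     ] 0.0926950766242609 187.14828900619145
proj C in scene (np.float64(304.2493721113455), np.float64(234.0281974572688)) lid top (np.float64(401.445108114657), np.float64(302.10081324455496)) knob (np.float64(282.1850247271635), np.float64(249.3579412557579))
rib 84 -163.16656801514839 [ 0.53345957 -0.25339463  0.04      ]
[[137 136 135 138 138 138 136 139 130 107 117 185 207 203 201 199 200 200 204 200 177 136 107 132 132 135 135 135 136 136 135 138 134]
 [136 136 137 136 138 136 134 110 146 207 200 173 173 204 202 202 202 205 202 202 201 202 198 167 106 133 134 134 135 136 135 135 134]
 [139 139 138 139 138 107 103 208 200 203 195 121 181 209 204 189 120 171 194 185 202 201 203 203 194 140 127 132 133 135 135 136 136]
 [126 140 142 138 110 117 204 198 202 204 194  95 110  96 177 196 201 200
[... 3142 characters left out ...]
202 202 176 117 125 127]
 [131 122 116  63  57 120 212 197 201 193 154 169 199 198 200 202 196  95  86 106 166 140 127 209 203 201 202 200 177 121 125 130 127]
 [130 116 121 117  60  56 117 212 204 200 198 198 200 198 190 163 204 204 209 205 192 169 177 206 201 204 200 159 122 123 127 127 128]
 [131 129 130 120 114  64  61 101 208 206 201 200 200 199 198 198 199 201 201 202 192 109 150 210 203 201 156 121 121 127 125 125 127]
 [127 127 127 126 117 115  64  64  72 114 216 209 205 202 201 202 199 200 200 202 205 189 153 177 202  93 119 122 127 127 125 128 128]
 [128 130 127 129 128 117 121 113  61  61  73  87 157 217 213 211 212 210 212 211 215 205 112  69 124 122 123 127 129 127 128 128 128]]
```

Emit:
jog_arm(delta_pos=[[1,-1.6,0],[3.2,-4.9,0],[6.4,-9.9,-0.5],[9.6,-14.8,-1],[13,-20,-2],[16.5,-25.3,-3],[20,-30.7,-4],[23.5,-36,-5],[27,-41.4,-6],[30.5,-46.8,-6.2],[33.7,-51.8,-6.2],[35.7,-54.8,-6.2]], turn=[0,1,2,3,4,5,6,7,8,10,11,11.7], grip=[0,0,0,0,0,0,0,0,0.2,0.3,0.4,0.4])

```text
time_s: 1.6
position: [0.5296, 0.0493, 0.1605]
tcp_rot: [[-0.997, 0.077, 0.0], [0.077, 0.997, -0.001], [-0.0, -0.001, -1.0]]
force: [-0.1, -0.0, -0.7]
opening: 0.648
grasp_force: 0.0
```

Emit:
jog_arm(delta_pos=[[0,0,0],[0,0,0],[0,0,0],[0,0,0]], turn=[0,0,0,0], grip=[0.4,0.4,0.4,0.4])

```text
time_s: 2.1
position: [0.5281, 0.0539, 0.1606]
tcp_rot: [[-0.997, 0.073, -0.001], [0.073, 0.997, 0.0], [0.001, 0.0, -1.0]]
force: [0.2, -0.0, -0.4]
opening: 0.6
grasp_force: 0.0
```

Emit:
jog_arm(delta_pos=[[0.1,-0.1,-1],[0.1,-0.1,-3],[0.1,-0.1,-5],[0.1,-0.1,-7],[0.1,-0.1,-8],[0.1,-0.1,-8],[0.1,-0.1,-8],[0.1,-0.1,-8],[0.1,-0.1,-8],[0.1,-0.1,-8],[0.1,-0.1,-8],[0.1,-0.1,-8]], turn=[0,0,0,0,0,0,0,0,0,0,0,0], grip=[0.4,0.4,0.4,0.4,0.4,0.4,0.6,0.8,1,1,1,1])

```text
time_s: 3.6
position: [0.5301, 0.0518, 0.0808]
tcp_rot: [[-0.997, 0.074, 0.0], [0.074, 0.997, -0.0], [-0.0, -0.0, -1.0]]
force: [-0.4, 0.3, 3.2]
opening: 0.17
grasp_force: 30.0
```

Emit:
jog_arm(delta_pos=[[0,-0.35,0],[0,-0.7,0],[0,-1.05,0],[0,-1.4,0],[0.05,-1.7,0],[0.1,-2.0,0],[0.15,-2.6,0],[0.3,-3.15,0],[0.45,-3.65,0],[0.45,-3.65,0],[0.45,-3.65,0],[0.45,-3.65,0]], turn=[2,4.3,6.5,8.6,10.5,12.3,16.3,19.8,23,23,23,23], grip=[1,1,1,1,1,1,1,1,1,1,1,1])

```text
time_s: 5.1
position: [0.5344, 0.0155, 0.0807]
tcp_rot: [[-0.947, -0.321, 0.0], [-0.321, 0.947, -0.0], [-0.0, -0.0, -1.0]]
force: [-1.1, -0.0, 4.5]
opening: 0.174
grasp_force: 30.0
```

Emit:
jog_arm(delta_pos=[[0,0,0],[0,0,0],[0,0,0],[0,0,1],[0,0,4],[0,0,8],[0,-4,8],[0.1,-10,8],[0.1,-16,8],[0.2,-22,8],[0.2,-26,8],[0.2,-27.8,8]], turn=[0,0,0,0,0,0,0,0,-1,-1,-1.7,-1.7], grip=[0.7,0.5,0.4,0.4,0.4,0.4,0.3,0.2,0.1,0,0,0])

```text
time_s: 6.6
position: [0.5365, -0.2651, 0.1611]
tcp_rot: [[-0.957, -0.29, 0.001], [-0.29, 0.957, -0.001], [-0.001, -0.001, -1.0]]
force: [0.9, -0.3, 0.9]
opening: 0.991
grasp_force: 0.0
```

Emit:
jog_arm(delta_pos=[[0,0,0],[0,0,0],[0,0,0],[0,0,0]], turn=[0,0,0,0], grip=[0,0,0,0])

```text
time_s: 7.1
position: [0.5366, -0.2614, 0.1606]
tcp_rot: [[-0.956, -0.294, -0.0], [-0.294, 0.956, 0.0], [0.0, 0.0, -1.0]]
force: [0.5, 1.2, 0.6]
opening: 1.0
grasp_force: 0.0
```

```bash
python3 - <<'E'
from rig import *
from h import *
for n in("scene","top"):
    pickle.dump(capture(n),open(n+'1.pkl','wb'))
t=load('top1');s=load('scene1')['color'];s0=load('scene')['color']
R=lambda i,w,h:cv2.resize(i,(w,h),interpolation=cv2.INTER_CUBIC)
o=np.zeros((600,800,3),np.uint8)
o[:400,:400]=R(t['color'][210:290,265:345],400,400)
o[:400,400:]=R(s[250:350,350:450],400,400)
o[400:,:200]=R(s[225:300,255:330],200,200)
o[400:,200:400]=R(s0[285:335,375:425],200,200)
o[400:,400:600]=R(t['color'][240:300,380:480],200,200)
cv2.imwrite('pics/crop1.png',o)
E
```

```text
(no output)
```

View pics/crop1.png

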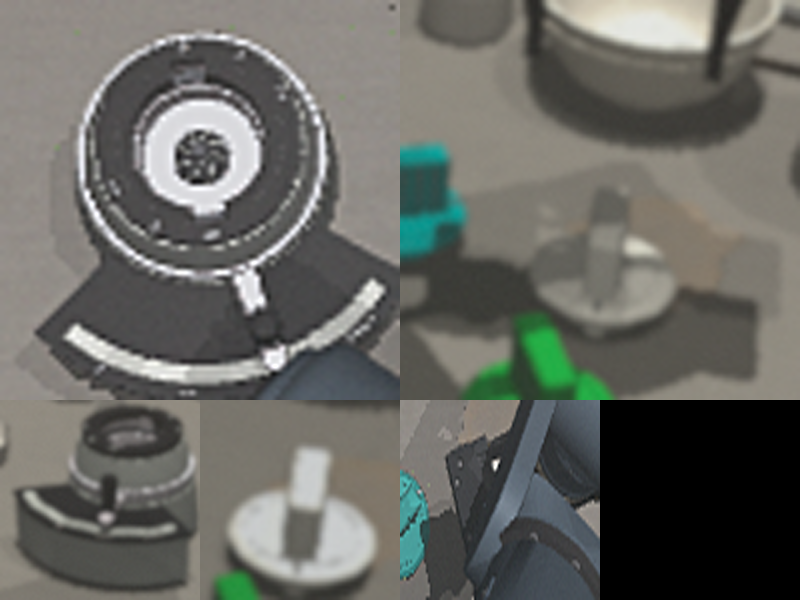

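Emit:
jog_arm(delta_pos=[[0,0,-2],[0,0,-5],[0,0,-8],[0,0,-11],[0,0,-12.7],[0,0,-13.2],[0,0,-13.2],[0,0,-13.2],[0,0,-13.2],[0,0,-13.2],[0,0,-13.2],[0,0,-13.2]], turn=[0,0,0,0,0,0,0,0,0,0,0,0], grip=[0,0,0,0,0,0,0.3,0.5,0.65,0.8,1,1])

```text
time_s: 8.7
position: [0.5365, -0.2626, 0.0286]
tcp_rot: [[-0.956, -0.293, 0.0], [-0.293, 0.956, -0.0], [-0.0, -0.0, -1.0]]
force: [-0.3, -0.2, -1.1]
opening: 0.399
grasp_force: 0.0
```

Emit:
jog_arm(delta_pos=[[0,0,0],[0,0,0],[0,0,0],[0,0,0]], turn=[0,0,0,0], grip=[1,1,1,1])

```text
time_s: 9.2
position: [0.5365, -0.2628, 0.0285]
tcp_rot: [[-0.956, -0.293, 0.0], [-0.293, 0.956, -0.0], [-0.0, -0.0, -1.0]]
force: [0.5, -0.7, 0.5]
opening: 0.228
grasp_force: 30.0
```

```bash
python3 - <<'E'
from rig import *
from h import *
pickle.dump(capture('scene'),open('scene2.pkl','wb'))
s=load('scene2')['color']
cv2.imwrite('pics/crop2.png',cv2.resize(s[240:350,340:460],(720,600),interpolation=cv2.INTER_CUBIC)[:600])
E
```

```text
(no output)
```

View pics/crop2.png

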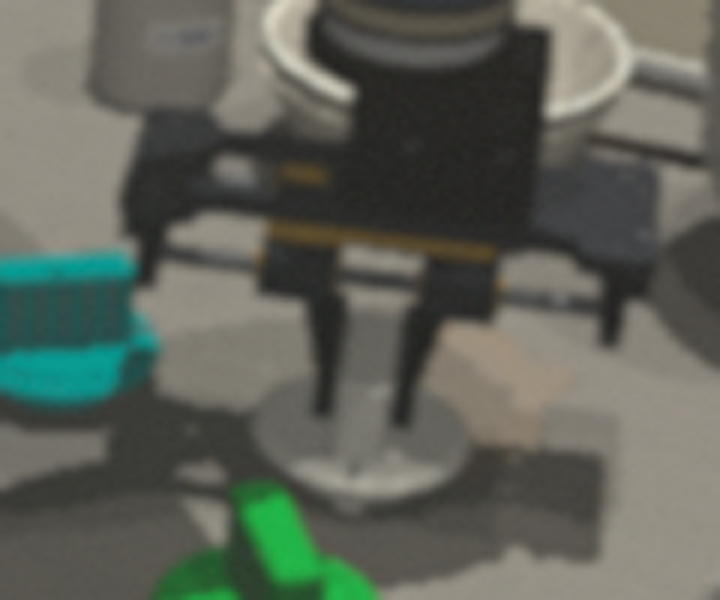

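Emit:
jog_arm(delta_pos=[[0,0,1],[0,0,4],[0,0,8],[0.5,2,12],[1.5,6,14.2],[3,11,14.2],[4.5,16.5,14.2],[6,22,14.2],[7.2,26.5,14.2],[8,29.5,14.2],[8.4,30.8,14.2],[8.4,30.8,14.2]], turn=[0,0,0,-1,-2,-4,-6,-7,-8,-9,-9.8,-9.8], grip=[1,1,1,1,1,1,1,1,1,1,1,1])

```text
time_s: 10.75
position: [0.6203, 0.0456, 0.1707]
tcp_rot: [[-0.992, -0.127, -0.0], [-0.127, 0.992, -0.0], [0.0, -0.0, -1.0]]
force: [-0.2, -0.0, -2.1]
opening: 0.228
grasp_force: 30.0
```

Emit:
jog_arm(delta_pos=[[0,0,0],[0,0,0],[0,0,0],[0,0,0]], turn=[0,0,0,0], grip=[1,1,1,1])

```text
time_s: 11.25
position: [0.6204, 0.0448, 0.1705]
tcp_rot: [[-0.992, -0.125, -0.0], [-0.125, 0.992, -0.0], [0.0, 0.0, -1.0]]
force: [-0.1, 0.2, -1.5]
opening: 0.227
grasp_force: 30.0
```

```bash
python3 - <<'E'
from rig import *
from h import *
for n in("scene","top"):
    pickle.dump(capture(n),open(n+'3.pkl','wb'))
t=load('top3')['color'];s=load('scene3')['color']
R=lambda i,w,h:cv2.resize(i,(w,h),interpolation=cv2.INTER_CUBIC)
o=np.zeros((400,800,3),np.uint8)
o[:,:400]=R(t[195:275,265:345],400,400)
o[:,400:]=R(s[200:280,265:345],400,400)
cv2.imwrite('pics/crop3.png',o)
st=read_state();p=st['position'];print(p,st['tcp_rot'])
sc=load('scene3');z=p[2]-.028
for n,h in(('foot',z),('flange bottom',z+.016),('flange top',z+.022),('rib top',z+.06)):
    u,v=proj(sc,[p[0],p[1],h]);print(n,u,v,'crop',400+(u-265)*5,(v-200)*5)
E
```

```text
[0.62043985 0.045099   0.17054104] [[-9.92102732e-01 -1.25427931e-01 -6.40780951e-05]
 [-1.25427930e-01  9.92102734e-01 -2.13962593e-05]
 [ 6.62557419e-05 -1.31901044e-05 -9.99999998e-01]]
foot 304.44299216882786 222.8334956331649 crop 597.2149608441393 114.16747816582443
flange bottom 304.4606189534637 217.19653854844228 crop 597.3030947673186 85.98269274221138
flange top 304.4672832795252 215.06532058763707 crop 597.336416397626 75.32660293818537
rib top 304.51019386834486 201.34273007246918 crop 597.5509693417243 6.713650362345902
```

View pics/crop3.png

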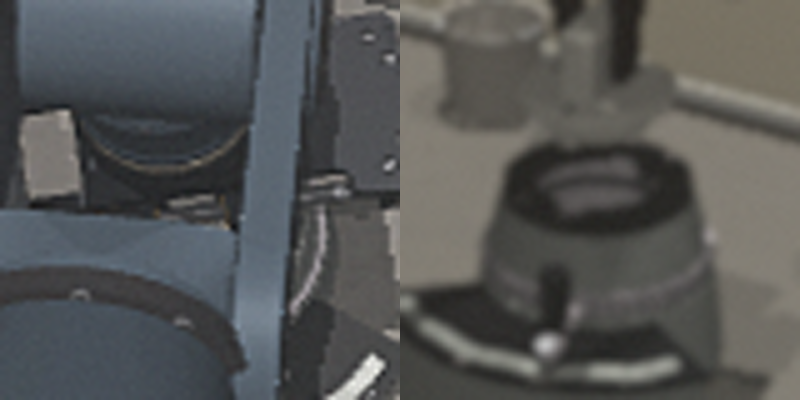

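Emit:
jog_arm(delta_pos=[[0,0.05,-1],[0,0.05,-2],[0,0.05,-2.7],[0,0.05,-3],[0,0.05,-3.2],[0,0.05,-3.4],[0,0.05,-3.6],[0,0.05,-3.7],[0,0.05,-3.7]], turn=[0,0,0,0,0,0,0,0,0], grip=[1,1,1,1,1,1,1,1,1])

```text
time_s: 12.48
position: [0.6205, 0.0458, 0.1336]
tcp_rot: [[-0.992, -0.126, 0.0], [-0.126, 0.992, -0.0], [-0.0, -0.0, -1.0]]
force: [-0.0, 0.1, -0.9]
opening: 0.225
grasp_force: 30.0
```

No contact, about 4 mm in. Continue down slowly.

Emit:
jog_arm(delta_pos=[[0,0,-0.2],[0,0,-0.4],[0,0,-0.5],[0,0,-0.6],[0,0,-0.6]], turn=[0,0,0,0,0], grip=[1,1,1,1,1])

```text
time_s: 13.1
position: [0.6204, 0.0458, 0.1274]
tcp_rot: [[-0.992, -0.126, -0.0], [-0.126, 0.992, -0.0], [0.0, -0.0, -1.0]]
force: [0.0, -0.1, -1.4]
opening: 0.226
grasp_force: 30.0
```

Emit:
jog_arm(delta_pos=[[0,0,-0.2],[0,0,-0.3],[0,0,-0.4],[0,0,-0.5],[0,0,-0.5]], turn=[0,0,0,0,0], grip=[1,1,1,1,1])

```text
time_s: 13.72
position: [0.6205, 0.0458, 0.1225]
tcp_rot: [[-0.992, -0.126, 0.0], [-0.126, 0.992, -0.0], [0.0, -0.0, -1.0]]
force: [0.3, -1.6, -0.2]
opening: 0.227
grasp_force: 30.0
```

Emit:
jog_arm(delta_pos=[[0,0,-0.1],[0,0,-0.1],[0,0,-0.15],[0,0,-0.15]], turn=[0,0,0,0], grip=[1,1,1,1])

```text
time_s: 14.22
position: [0.6205, 0.0458, 0.1225]
tcp_rot: [[-0.992, -0.126, 0.001], [-0.126, 0.992, -0.0], [-0.001, -0.0, -1.0]]
force: [-3.2, -1.4, 8.3]
opening: 0.229
grasp_force: 30.0
```

```bash
python3 - <<'E'
from rig import *
s=read_state();print(s['position'],s['force'],s['moment'])
E
```

```text
[0.62049788 0.04579669 0.12251037] [-3.17025043 -1.4362747   8.30663925] [-0.12329982  0.54210225 -0.04293032]
```

Emit:
jog_arm(delta_pos=[[0,0,0.1],[0,0,0.1],[0,0,0.1],[0,0,0.1],[0,0,0.1],[0,0,0.1],[0,0,0.1],[0,0,0.1],[0,0,0.1],[0,0,0.1],[0,0,0.1],[0,0,0.1]], turn=[0,-3,-7,-11,-15,-19,-23,-27,-30,-32,-34,-34], grip=[1,1,1,1,1,1,1,1,1,1,1,1])

```text
time_s: 15.72
position: [0.6202, 0.0442, 0.1226]
tcp_rot: [[-0.893, 0.449, -0.001], [0.449, 0.893, -0.003], [-0.001, -0.003, -1.0]]
force: [-2.7, -4.9, 5.0]
opening: 0.228
grasp_force: 30.0
```

```bash
python3 - <<'E'
from rig import *
from h import *
s=read_state();R=s['tcp_rot'];print(s['position'],s['force'],s['moment'],np.degrees(np.arctan2(R[1][1],R[0][1]))-90)
for n in("scene","top"):
    pickle.dump(capture(n),open(n+'4.pkl','wb'))
t=load('top4')['color'];s=load('scene4')['color']
R=lambda i,w,h:cv2.resize(i,(w,h),interpolation=cv2.INTER_CUBIC)
o=np.zeros((400,800,3),np.uint8)
o[:,:400]=R(t[195:275,265:345],400,400)
o[:,400:]=R(s[200:280,265:345],400,400)
cv2.imwrite('pics/crop4.png',o)
E
```

```text
[0.62017176 0.04424671 0.12260496] [-2.6735992  -4.90081898  4.9998284 ] [-0.85442517  0.48048612  0.24662947] -26.688529600981767
```

View pics/crop4.png

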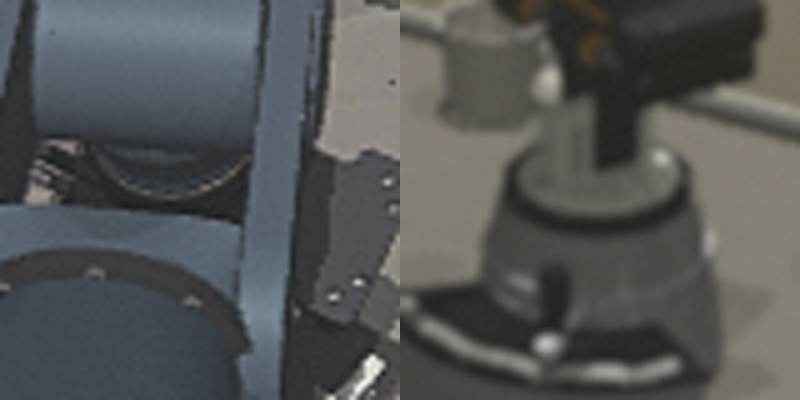

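Emit:
jog_arm(delta_pos=[[0,0,0],[0,0,0],[0,0,0],[0,0,0],[0,0,0],[0,0,0],[0,0,0],[0,0,0]], turn=[-0.4,-0.8,-0.8,-0.8,-0.8,-0.8,-0.8,-0.8], grip=[1,1,1,1,1,1,1,1])

```text
time_s: 16.82
position: [0.6201, 0.0443, 0.1226]
tcp_rot: [[-0.887, 0.461, -0.001], [0.461, 0.887, -0.003], [-0.001, -0.003, -1.0]]
force: [-3.8, -4.3, 5.4]
opening: 0.228
grasp_force: 30.0
```

```bash
python3 - <<'E'
from rig import *
import numpy as np
s=read_state();R=s['tcp_rot'];print(s['position'],s['force'],s['moment'],np.degrees(np.arctan2(R[1][1],R[0][1]))-90,s['grasp_force'])
E
```

```text
[0.62008977 0.04427891 0.12263123] [-3.75226217 -4.34597632  5.36582875] [-0.78820921  0.47085575  0.29395552] -27.46512743705913 30.03718019463122
```

```bash
python3 -c "
from rig import *
print(hand_in())"
```

```text
the job is handed in; nothing more can be done
None
```

I handed the job in at about 17 s: the lever is in the third notch, and the lid is seated and still gripped, turned about 34.7° against a half-way mark at 34.4°. I took that angle from the gripper, because the arm mostly hid the rib in the last pictures; the judge's verdict was not shown.

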